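# Push the spot plates out over the ledge ends

## Robot

A 7-joint arm with a two-finger parallel gripper is mounted at the origin on the work surface. World frame = base frame: x ahead of the robot, y to its left, z up, the work surface at z = 0. Lengths are in m, angles in rad, forces in N, time in s.
With the tool pointing down it reaches from about 0.425 to 0.875 m from the base axis. Payload 4.7 kg.
Tool frame: the origin (TCP) lies between the finger pads; the fingertips stand ahead of it and the grasp point (between the pads) lies 3 mm ahead of it (tcp_to_tips is the x of the fingertips in the tool frame, in m); x points along the fingers, y is the direction in which the jaws open and shut, and the axes are right-handed (so a half turn about x gives the same grasp; the last joint's range is limited). The gripper opens to 87 mm and grips with 3 to 60 N. Pads are 19 mm wide; open, the fingers measure 117 mm over their backs; the gripper's body (75 mm by 190 mm) begins 51 mm behind the grasp point.
Start: joints at [1.147, 0.321, -0.07, 1.45, 0.023, 1.371, -0.057], TCP at [0.276, -0.589, 0.216] pointing down, gripper open.
Joint ranges: [-2.86, 2.86], [-0.3, 2.09], [-1.38, 1.24], [0.06, 2.45], [-1.56, 4.7], [0.09, 2.05], [-2.69, 2.69]. Speed limits (rad/s): [2.57, 2.57, 3.14, 3.14, 3.14, 3.14, 3.14].

## Interface

Orientations are given as a unit quaternion [x, y, z, w].
In Python, from plant import observe, snapshot, get_calibration, close_job, tcp_to_tips gives the robot as it stands.
- The arm moves only by the tool carry_out, never from a script. Its arguments are lists of equal length, an entry for each row: "offset": the shift along the tool's x, y, z in m, a list of three; "turn": the turn, a rotation vector about the tool's x, y, z in rad, a list of three; "jaw": the finger opening in m, from 0 to 0.087. A call has 1 to 10 rows; each row shifts and turns the commanded pose from where the row before left it, along the tool's axes as they then stand; what a row does not reach is not made up. A row lasts 1/8 s, in which the tool goes at most 62.5 mm and 10.7 degrees, less where a joint would pass 70% of its speed; a pose out of reach is approached as far as the arm can. A call is refused whole if a number of a shift passes 0.0625 or a number of a turn 0.188, either way. A call with a gripper value outside its range is refused whole. The fingers move at their own pace and stop on an object; "newtons" is the grip in N (left out, the last holds). Time passes only in rows, so rows that do not move let the fingers close. It gives the time, the measured TCP pose, the force and the opening at its end, in the units of the state.
- observe(): the state, without advancing time (a new reading comes with each control period).
- snapshot(name): name is "side" or "top"; returns the picture (400x640x3 uint8, red, green, blue); there is no depth.
- get_calibration(name): a dict with "fx", "fy", "cx", "cy" (pixels), "extrinsics" (4x4, takes a point from camera to world coordinates). Camera axes: x right, y down, z forward; pixel columns grow to the right and rows downward; lengths in m; the calibration is good to about 2 mm. A picture is of the moment at which its call begins. get_calibration takes no time and is no camera call.
- close_job(): hands the job in, once; it reports no verdict.
The state is a dict: "t": time; "joint_positions": joint angles; "joint_vel": joint speeds; "joint_torque": joint torques, N m; "eef_pos": TCP position; "tcp_rot": TCP orientation; "force": force on the tool from outside, world axes, zero at the start; "wrist_torque": the same for the moment, N m; "grip_width": finger opening in m.
Only numpy, scipy, OpenCV 4.12 (cv2) and the standard library are available. Lean on these libraries where they do the work, as an engineer would, in place of code of your own. Each camera call takes 0.05 s, during which the arm holds its last target. There are 200 camera calls.

## Task

Two porcelain spot plates lie on the wooden ledge: push each one straight along the ledge, out over the ledge end nearest to it, until about a third of its own length overhangs, so that its edge shows for the next student to take hold of. Only push them with the fingers, do not pinch, lift or tip them, and leave both lying flat and roughly square to the ledge; leave everything else standing where it is.

Things in the scene. Friction and masses are not known exactly. Their poses are not given: they have to be found in the camera images.
- ledge: fixed low wooden ledge (step) on the bench: 500 long (its y axis), 120 deep (its x axis), flat top 50 above the bench, no lip or rail; origin at bench height under its centre, so its two open ends are at y = +250 and -250 and its top at z = 50. It is turned up to about 12 degrees.
- long_plate: the longer loose white porcelain spot plate, 130 long (its y axis) x 80 wide (its x axis) x 8 thick, 2 x 4 round shallow wells on top (too shallow to hook), about 200 g; origin at the centre of its underside. Lies flat and lengthwise on one half of the ledge, either half, wholly on the ledge. It slides with friction.
- short_plate: the shorter loose white porcelain spot plate, 100 long (its y axis) x 80 wide (its x axis) x 8 thick, 2 x 3 wells, about 150 g; origin at the centre of its underside. Lies flat and lengthwise on the other half of the ledge.
- stopper: loose dark rubber stopper, 28 dia at the foot, 28 tall, standing on the ledge in the gap between the two plates; origin under its centre. Leave alone.
- crucible: loose small steel crucible (cup), 42 dia, 34 tall, on the bench on the robot's side of the ledge; origin under its centre. Leave alone.
- jar: loose amber jar with black cap, 48 dia, 65 tall, on the bench beyond the ledge; origin under its centre. Leave alone.
- tube_rack: loose white rack, 60 x 200 (long along its y axis, which points roughly away from the robot), with six capped glass tubes, 162 tall, on the left of the bench; origin under its centre. Leave alone.
- beaker: loose glass beaker with white sticks, 76 dia, 100 tall, about 190 to the stick tips, on the left of the bench; origin under its centre. Leave alone.
- spatula_pot: loose white pot with steel spatulas, 80 dia, 110 tall, about 200 to the tips, on the right of the bench; origin under its centre. Leave alone.
- wash_bottle: loose white plastic bottle, 68 dia, 160 tall, on the right of the bench; origin under its centre. Leave alone.

How it is judged:
By the outcome, as a careful person would: the job done as asked, in the order asked, and still so for the second after the job is handed in, with the robot touching nothing.
It also fails if it takes over 50 s, if anything falls off the work surface, if the arm or the gripper's body presses on something with over 40 N, if the wrist force passes 120 N, or if a joint passes its speed limit or range.

## Working session

There is one attempt and no reset: what is moved stays moved. The work goes in short steps, Python scripts to look and compute and a tool call to move; the robot and the scene stay as the last step left them, time stands still between calls to the robot, and variables do not carry over. Pictures are saved under pics/ and viewed, about 8 in all and at most 12, crops included, and the job is handed in when it is done.

Besides the shell and the picture viewer there is one more tool, called after "Emit:" by a JSON object that holds its "name" and its "arguments". carry_out: Moves the arm, as the interface text tells. Its arguments: {"type":"object","properties":{"offset":{"type":"array"},"turn":{"type":"array"},"jaw":{"type":"array"},"newtons":{"type":"number"}},"required":["offset","turn","jaw"]}

```bash
mkdir -p pics; ls; python3 - <<'E'
from plant import *
import cv2
for n in("top","side"):
    cv2.imwrite(f"pics/{n}0.png",snapshot(n)[:,:,::-1]); c=get_calibration(n); print(n,c)
s=observe(); print(s, tcp_to_tips)
E
```

```text
pics
top {'fx': 474.27006858212883, 'fy': 474.27006858212883, 'cx': 313.6825616849204, 'cy': 193.2119678782501, 'extrinsics': array([[ 0.01145228, -0.99909478,  0.0409692 ,  0.43384199],
       [-0.99993299, -0.01137323,  0.00216206, -0.04845811],
       [-0.00169415, -0.04099122, -0.99915807,  1.55482842],
       [ 0.        ,  0.        ,  0.        ,  1.        ]])}
side {'fx': 488.7295969626069, 'fy': 488.7295969626069, 'cx': 315.0266516435134, 'cy': 204.1049593844623, 'extrinsics': array([[-0.93112575, -0.1861762 ,  0.3135973 ,  0.02552346],
       [-0.36468592,  0.46823544, -0.80483523,  1.20249831],
       [ 0.00300379, -0.86376733, -0.50388191,  0.81862813],
       [ 0.        ,  0.        ,  0.        ,  1.        ]])}
{'t': 0.1, 'joint_positions': array([ 1.14710974,  0.32174036, -0.07008571,  1.45156313,  0.0226207 ,
        1.37080731, -0.05689123]), 'joint_vel': array([-9.71000029e-04, -4.22131251e-04, -1.66658847e-03, -1.95412214e-03,
        8.75824103e-05, -1.28229030e-03,  1.08197035e-03]), 'joint_torque': array([ 5.37917531e-04, -4.92570591e+01, -4.05446347e-01, -3.13397670e+01,
       -6.41680718e-02,  3.95071541e-02,  4.52867482e-05]), 'eef_pos': array([ 0.27528872, -0.58825737,  0.21467136]), 'tcp_rot': array([-0.69005847, -0.15414972,  0.69040269, -0.15297481]), 'force': array([ 0.37500733, -0.12893752,  0.15764354]), 'wrist_torque': array([-0.05754704,  0.02124346,  0.02812728]), 'grip_width': 0.08678705449616883} 0.022
```

View pics/top0.png

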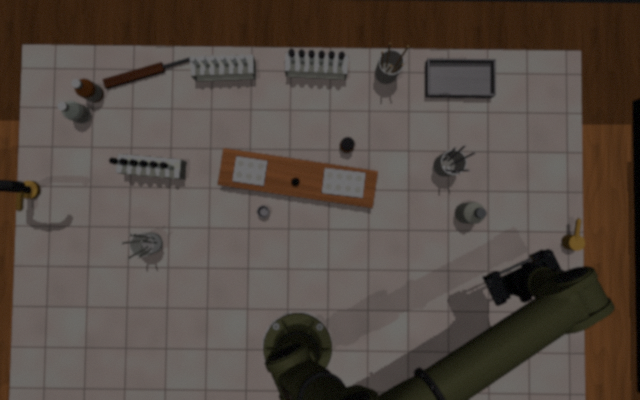

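View pics/side0.png

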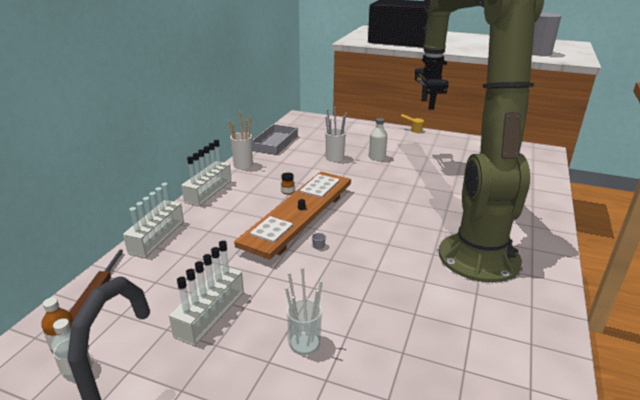

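The top view shows the ledge from about (220,165) to (377,190). The short plate is at (250,171) on the left (+y), the long plate at (344,182) on the right, and the stopper at (295,182). The crucible is at (264,212) and the jar at (347,145). The side view agrees.

```bash
cat > h.py <<'E'
import cv2,numpy as np
from plant import *
C=get_calibration("top");R=C["extrinsics"][:3,:3];T=C["extrinsics"][:3,3]
def ray(p,z):
    p=np.atleast_2d(p).astype(float)
    d=np.c_[(p[:,0]-C["cx"])/C["fx"],(p[:,1]-C["cy"])/C["fy"],np.ones(len(p))]@R.T
    return (T+d*((z-T[2])/d[:,2])[:,None])[:,:2]
def rects(mask,z,lo):
    out=[]
    for c in cv2.findContours(mask.astype(np.uint8),cv2.RETR_EXTERNAL,cv2.CHAIN_APPROX_NONE)[0]:
        if cv2.contourArea(c)<lo: continue
        w=ray(c[:,0],z); (cx,cy),(a,b),t=cv2.minAreaRect((w*1000).astype(np.float32))
        yaw=t if b>a else t-90   # angle of long axis from world y
        yaw=(yaw+90)%180-90
        out.append((round(cx),round(cy),round(max(a,b)),round(min(a,b)),round(yaw,1)))
    return out
def measure(im):
    hsv=cv2.cvtColor(im,cv2.COLOR_RGB2HSV).astype(int); H,S,V=hsv[...,0],hsv[...,1],hsv[...,2]
    roi=np.zeros(H.shape,bool); roi[135:222,200:395]=1
    wood=roi&(H<20)&(S>110)&(V>60)
    full=cv2.morphologyEx(wood.astype(np.uint8),cv2.MORPH_CLOSE,np.ones((3,3)))
    cs=max(cv2.findContours(full,cv2.RETR_EXTERNAL,cv2.CHAIN_APPROX_NONE)[0],key=cv2.contourArea)
    filled=np.zeros_like(full);cv2.drawContours(filled,[cs],-1,1,-1)
    hull=np.zeros_like(full);cv2.drawContours(hull,[cv2.convexHull(cs)],-1,1,-1)
    print("ledge",rects(filled,.05,800))
    pl=(hull>0)&(S<70)&(V>120)
    pl=cv2.morphologyEx(pl.astype(np.uint8),cv2.MORPH_CLOSE,np.ones((5,5)))
    print("plates",rects(pl,.058,300))
    dk=(V<60)&roi
    print("dark",rects(dk,.06,20))
    return wood,pl
E
python3 - <<'E'
from h import *
im=cv2.imread("pics/top0.png")[:,:,::-1].copy()
hsv=cv2.cvtColor(im,cv2.COLOR_RGB2HSV)
for p in [(171,250),(182,344),(182,300),(155,235),(182,295),(200,300),(212,264),(145,347),(200,330)]:print(p,hsv[p])
measure(im)
print(ray([[264,214],[347,147]],.0))
cv2.imwrite("pics/c.png",cv2.resize(im[130:225,195:400,::-1],None,fx=3.8,fy=3.8,interpolation=cv2.INTER_CUBIC))
E
```

```text
(171, 250) [  0   2 108]
(182, 344) [165   5 107]
(182, 300) [ 13 172  77]
(155, 235) [ 11 149  87]
(182, 295) [ 30 102  10]
(200, 300) [12 35 73]
(212, 264) [150   6  84]
(145, 347) [143  41  25]
(200, 330) [ 12 163  80]
ledge [(545, 7, 495, 119, -7.9)]
plates []
dark [(530, 14, 25, 25, -89.3), (648, -147, 48, 41, -89.5)]
[[ 0.42759263  0.11686637]
 [ 0.65118052 -0.15308624]]
```

View pics/c.png

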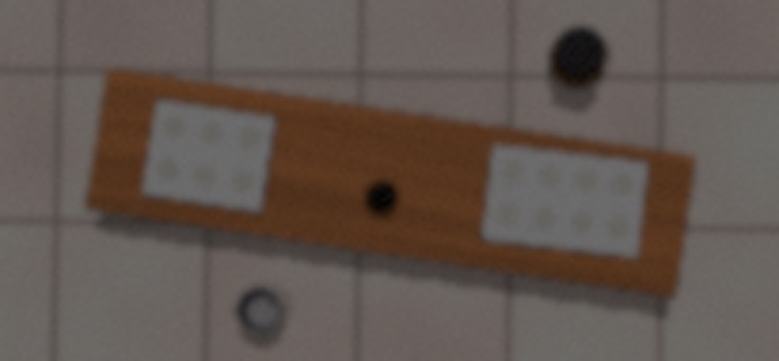

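The crop confirms the layout, with both plates clear of the stopper and square to the ledge. I'll lower the brightness threshold and work in ledge coordinates.

```bash
sed -i 's/(V>120)/(V>75)/; s/filled,.05,800))/filled,.05,800),rects(hull,.05,800))/' h.py
cat >> h.py <<'E'
def ledge(xy,L=(.545,.007),yaw=-7.9):
    a=np.radians(yaw);u=np.array([np.cos(a),np.sin(a)]);v=np.array([-np.sin(a),np.cos(a)])
    d=np.atleast_2d(xy)-np.array(L); return np.c_[d@u,d@v]
E
python3 - <<'E'
from h import *
from scipy.spatial.transform import Rotation as Ro
im=cv2.imread("pics/top0.png")[:,:,::-1].copy()
wood,pl=measure(im)
ys=[]
for c in cv2.findContours(pl,cv2.RETR_EXTERNAL,cv2.CHAIN_APPROX_NONE)[0]:
    if cv2.contourArea(c)>300: q=ledge(ray(c[:,0],.058)); print((q.min(0)*1000).round(),(q.max(0)*1000).round())
print("stopper",ledge([.530,.014]),"jar,cruc",ledge([[.65,-.15],[.428,.117]]))
s=observe();print(Ro.from_quat(s["tcp_rot"]).as_matrix().round(3))
E
```

```text
ledge [(545, 7, 495, 119, -7.9)] [(545, 7, 498, 122, -7.9)]
plates [(531, -138, 132, 82, -6.1), (565, 159, 102, 82, -7.5)]
dark [(530, 14, 25, 25, -89.3), (648, -147, 48, 41, -89.5)]
[ -37. -212.] [ 48. -79.]
[-43. 102.] [ 40. 204.]
stopper [[-0.01581975  0.0048719 ]] jar,cruc [[ 0.12558229 -0.14107831]
 [-0.13100851  0.09287503]]
[[-0.001  0.424 -0.906]
 [ 0.002 -0.906 -0.424]
 [-1.    -0.002  0.   ]]
```

Ledge frame (u across, v along, origin (0.545, 0.007), yaw -7.9°):

| Item | Centre v (mm) | Inner edge v (mm) |
|---|---|---|
| long plate | -146 | -80 |
| short plate | +153 | +102 |
| stopper | +5 | n/a |

The plan is to hold the jaws partly open across u, so two fingers push each plate's end face and keep it square. First I'll lift and turn -57° about tool x, which puts tool y on u and tool z on -v.

Emit:
{"name": "carry_out", "arguments": {"offset": [[-0.05,0,0],[-0.05,0,0],[0,0,0],[0,0,0],[0,0,0],[0,0,0]], "turn": [[-0.166,0,0],[-0.166,0,0],[-0.166,0,0],[-0.166,0,0],[-0.166,0,0],[-0.165,0,0]], "jaw": [0.05,0.05,0.05,0.05,0.05,0.05]}}

```text
t: 0.85
eef_pos: [0.2754, -0.5885, 0.315]
tcp_rot: [0.532, 0.466, -0.532, 0.465]
force: [0.6, 0.3, 0.3]
grip_width: 0.0505
```

Emit:
{"name": "carry_out", "arguments": {"offset": [[0,0.019,-0.058],[0,0.019,-0.058],[0,0.019,-0.058],[0,0.019,-0.058],[0,0.019,-0.058],[0,0.019,-0.058],[0,0.019,-0.058],[0,0.019,-0.058],[0,0.019,-0.058],[0,0.019,-0.058]], "turn": [[0,0,0],[0,0,0],[0,0,0],[0,0,0],[0,0,0],[0,0,0],[0,0,0],[0,0,0],[0,0,0],[0,0,0]], "jaw": [0.05,0.05,0.05,0.05,0.05,0.05,0.05,0.05,0.05,0.05]}}

```text
t: 2.1
eef_pos: [0.5439, -0.0388, 0.3155]
tcp_rot: [-0.533, -0.464, 0.534, -0.464]
force: [0.5, -0.2, -0.4]
grip_width: 0.0503
```

Emit:
{"name": "carry_out", "arguments": {"offset": [[0,0,0],[0,0,0]], "turn": [[0,0,0],[0,0,0]], "jaw": [0.05,0.05]}}

```text
t: 2.35
eef_pos: [0.5432, -0.041, 0.3151]
tcp_rot: [-0.533, -0.464, 0.534, -0.464]
force: [-1.1, -1.3, -0.2]
grip_width: 0.0497
```

```bash
cat >> h.py <<'E'
def st():
    from scipy.spatial.transform import Rotation as Ro
    s=observe();M=Ro.from_quat(s["tcp_rot"]).as_matrix();p=s["eef_pos"]
    print("t",s["t"],"u,v mm",(ledge(p[:2])*1000).round(1),"tip z",round((p+M[:,0]*tcp_to_tips)[2],4),"ytool ang",np.degrees(np.arctan2(M[1,1],M[0,1])).round(2),"xtool",M[:,0].round(3),"F",s["force"].round(1),"w",round(s["grip_width"],3))
E
python3 -c "from h import *;st()"
```

```text
t 2.35 u,v mm [[  4.8 -47.8]] tip z 0.2931 ytool ang -7.91 xtool [-0.001 -0.001 -1.   ] F [-1.1 -1.3 -0.2] w 0.05
```

Emit:
{"name": "carry_out", "arguments": {"offset": [[0.05,0,0],[0.05,0,0],[0.05,0,0],[0.04,0,0],[0.03,0,0],[0.01,0,0],[0.005,0,0],[0,0,0],[0,0,0]], "turn": [[0,0,0],[0,0,0],[0,0,0],[0,0,0],[0,0,0],[0,0,0],[0,0,0],[0,0,0],[0,0,0]], "jaw": [0.05,0.05,0.05,0.05,0.05,0.05,0.05,0.05,0.05]}}

```text
t: 3.48
eef_pos: [0.5444, -0.0406, 0.0818]
tcp_rot: [0.534, 0.464, -0.533, 0.465]
force: [-0.1, 0.4, -0.9]
grip_width: 0.0502
```

```bash
python3 -c "
from h import *;st()
im=snapshot('side')
cv2.imwrite('pics/s1.png',cv2.resize(im[130:280,210:390,::-1],None,fx=4,fy=4,interpolation=cv2.INTER_CUBIC))"
```

```text
t 3.475 u,v mm [[  5.9 -47.2]] tip z 0.0598 ytool ang -7.92 xtool [ 0.002 -0.001 -1.   ] F [-0.1  0.4 -0.9] w 0.05
```

View pics/s1.png

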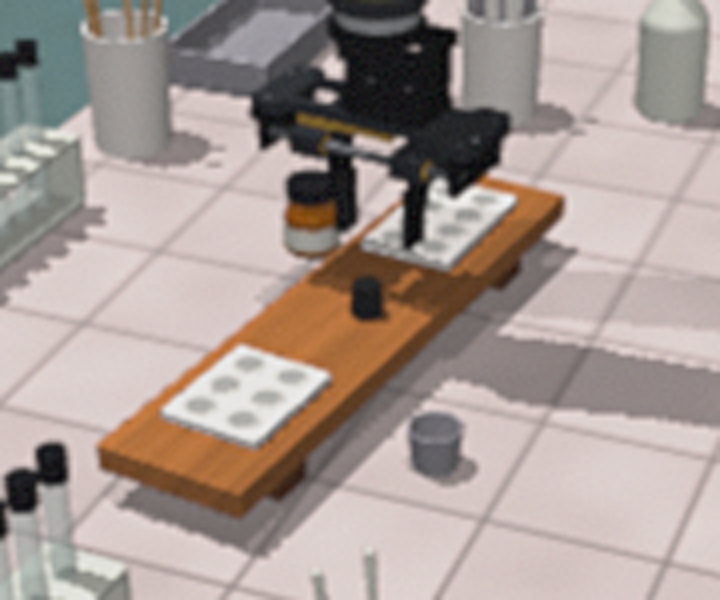

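```bash
cat >> h.py <<'E'
def proj(n,u,v,z,L=(.545,.007),yaw=-7.9):
    c=get_calibration(n);a=np.radians(yaw)
    P=np.array([L[0]+u*np.cos(a)-v*np.sin(a),L[1]+u*np.sin(a)+v*np.cos(a),z])
    q=np.linalg.inv(c["extrinsics"])@np.r_[P,1]; return np.array([c["fx"]*q[0]/q[2]+c["cx"],c["fy"]*q[1]/q[2]+c["cy"]])
E
python3 - <<'E'
from h import *
for n,a in {"near tip":(-.027,-.047,.059),"far tip":(.039,-.047,.059),"stopper":(-.016,.005,.05),"plate in near":(-.035,-.08,.058),"plate in far":(.045,-.08,.058)}.items(): print(n,(proj("side",*a)-[210,130])*4)
for _ in range(4): snapshot("side"); st()
E
```

```text
near tip [415.69458144 278.26600672]
far tip [343.62516625 258.01096141]
stopper [369.97112502 314.1200881 ]
plate in near [444.84054672 263.92139783]
plate in far [358.40107864 240.10601431]
t 3.575 u,v mm [[  5.7 -47.1]] tip z 0.0595 ytool ang -7.91 xtool [ 0.002 -0.001 -1.   ] F [-0.4  0.4 -0.1] w 0.05
t 3.625 u,v mm [[  5.6 -47.1]] tip z 0.0594 ytool ang -7.9 xtool [ 0.001 -0.    -1.   ] F [-1.  -0.3  0.2] w 0.05
t 3.675 u,v mm [[  5.4 -47.1]] tip z 0.0592 ytool ang -7.9 xtool [ 0.001 -0.    -1.   ] F [-0.7 -0.1 -0.3] w 0.05
t 3.725 u,v mm [[  5.3 -47.1]] tip z 0.059 ytool ang -7.9 xtool [ 0.001 -0.    -1.   ] F [ 0.3 -0.5 -0.5] w 0.05
```

The camera puts the visible finger bottoms near crop row 243, about 30 px (roughly 25 mm) above where my model puts the tips. I'll look closer before going lower.

```bash
python3 -c "
from h import *;st()
im=snapshot('side')
cv2.imwrite('pics/s2.png',cv2.resize(im[160:215,280:345,::-1],None,fx=10,fy=10,interpolation=cv2.INTER_NEAREST))
for a in [(-.027,-.047,.059),(.039,-.047,.059)]: print((proj('side',*a)-[280,160])*10)"
```

```text
t 3.725 u,v mm [[  5.3 -47.1]] tip z 0.059 ytool ang -7.9 xtool [ 0.001 -0.    -1.   ] F [ 0.3 -0.5 -0.5] w 0.05
[339.2364536 395.6650168]
[159.06291561 345.02740352]
```

View pics/s2.png

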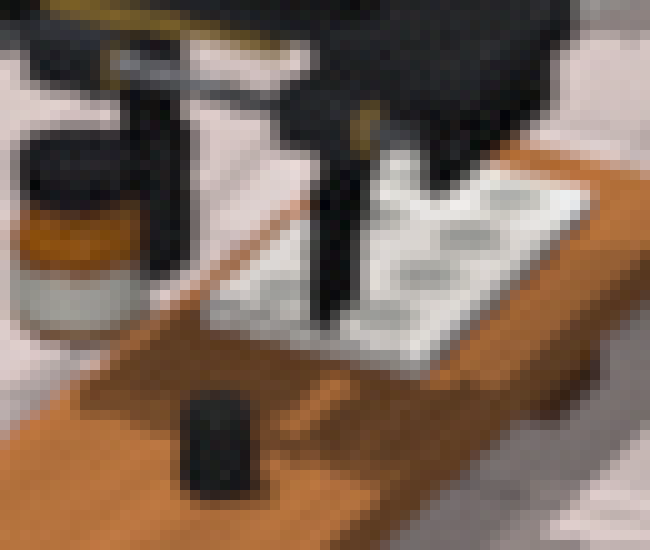

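The fingers really do end about 22 mm higher than the reported tip (near tip at crop (325,325), predicted (339,395)). I'll probe downward slowly and watch the force.

Emit:
{"name": "carry_out", "arguments": {"offset": [[0.002,0,0],[0.002,0,0],[0.002,0,0],[0,0,0],[0,0,0]], "turn": [[0,0,0],[0,0,0],[0,0,0],[0,0,0],[0,0,0]], "jaw": [0.05,0.05,0.05,0.05,0.05]}}

```text
t: 4.4
eef_pos: [0.5436, -0.0403, 0.0747]
tcp_rot: [-0.533, -0.464, 0.533, -0.464]
force: [-0.1, -0.2, 0.5]
grip_width: 0.0497
```

Emit:
{"name": "carry_out", "arguments": {"offset": [[0.002,0,0],[0.002,0,0],[0,0,0]], "turn": [[0,0,0],[0,0,0],[0,0,0]], "jaw": [0.05,0.05,0.05]}}

```text
t: 4.78
eef_pos: [0.5434, -0.0404, 0.0704]
tcp_rot: [-0.533, -0.464, 0.533, -0.464]
force: [0.6, 0.1, -0.5]
grip_width: 0.0496
```

No contact with the nominal tip at 48 mm, so the picture is right. Continuing down.

Emit:
{"name": "carry_out", "arguments": {"offset": [[0.003,0,0],[0.003,0,0],[0.002,0,0],[0,0,0]], "turn": [[0,0,0],[0,0,0],[0,0,0],[0,0,0]], "jaw": [0.05,0.05,0.05,0.05]}}

```text
t: 5.28
eef_pos: [0.5433, -0.0404, 0.0624]
tcp_rot: [-0.533, -0.464, 0.533, -0.464]
force: [-0.2, 0.2, -0.4]
grip_width: 0.0499
```

```bash
python3 -c "
from h import *;st()
im=snapshot('side')
cv2.imwrite('pics/s3.png',cv2.resize(im[160:215,280:345,::-1],None,fx=10,fy=10,interpolation=cv2.INTER_NEAREST))
for h in (.04,.05,.06,.07):
  for a in [(-.027,-.047,h),(.039,-.047,h)]: print(h,(proj('side',*a)-[280,160])*10)"
```

```text
t 5.275 u,v mm [[  4.9 -47.1]] tip z 0.0404 ytool ang -7.9 xtool [-0.  0. -1.] F [-0.2  0.2 -0.4] w 0.05
0.04 [339.12401131 447.97978037]
0.04 [160.05164664 396.72427166]
0.05 [339.18301679 420.52696289]
0.05 [159.53277054 369.59427508]
0.06 [339.24241056 392.89348908]
0.06 [159.0105408  342.28892988]
0.07 [339.30219647 365.07756979]
0.07 [158.4849248  314.80653054]
```

View pics/s3.png

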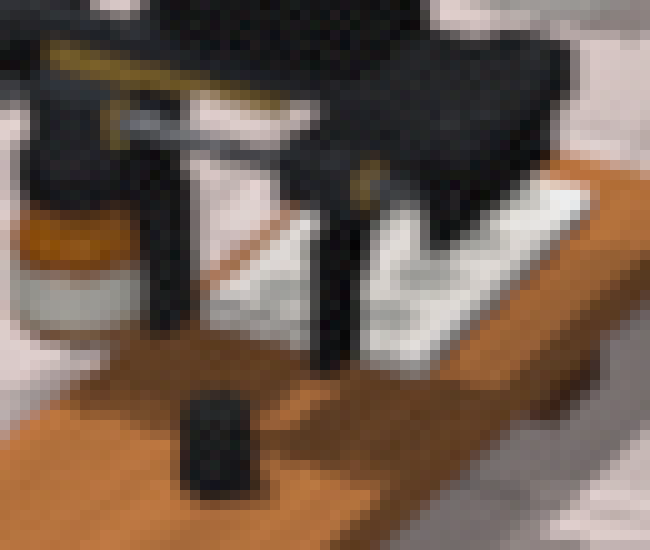

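The tips are effectively at TCP height (near tip at crop (330,375), z about 64 mm with the TCP at 62 mm). I'll keep descending and find the ledge by touch.

Emit:
{"name": "carry_out", "arguments": {"offset": [[0.003,0,0],[0.003,0,0],[0.002,0,0],[0,0,0]], "turn": [[0,0,0],[0,0,0],[0,0,0],[0,0,0]], "jaw": [0.05,0.05,0.05,0.05]}}

```text
t: 5.82
eef_pos: [0.5434, -0.0404, 0.0544]
tcp_rot: [-0.533, -0.464, 0.533, -0.464]
force: [-0.6, -0.2, 0.0]
grip_width: 0.0506
```

Emit:
{"name": "carry_out", "arguments": {"offset": [[0.001,0,0],[0.001,0,0],[0,0,0]], "turn": [[0,0,0],[0,0,0],[0,0,0]], "jaw": [0.05,0.05,0.05]}}

```text
t: 6.2
eef_pos: [0.5435, -0.0404, 0.0526]
tcp_rot: [-0.533, -0.464, 0.533, -0.464]
force: [-0.1, 1.5, 0.3]
grip_width: 0.0499
```

Emit:
{"name": "carry_out", "arguments": {"offset": [[0.001,0,0],[0.001,0,0],[0,0,0]], "turn": [[0,0,0],[0,0,0],[0,0,0]], "jaw": [0.05,0.05,0.05]}}

```text
t: 6.58
eef_pos: [0.5434, -0.0404, 0.0505]
tcp_rot: [-0.533, -0.464, 0.533, -0.464]
force: [0.6, -0.7, -0.3]
grip_width: 0.0501
```

The height is good (tips about 51–53 mm, no contact with the ledge). First push on the long plate: +z is -v, 60 mm in gentle rows, then measure.

Emit:
{"name": "carry_out", "arguments": {"offset": [[0,0,0.007],[0,0,0.007],[0,0,0.006],[0,0,0.006],[0,0,0.006],[0,0,0.007],[0,0,0.007],[0,0,0.007],[0,0,0.007],[0,0,0]], "turn": [[0,0,0],[0,0,0],[0,0,0],[0,0,0],[0,0,0],[0,0,0],[0,0,0],[0,0,0],[0,0,0],[0,0,0]], "jaw": [0.05,0.05,0.05,0.05,0.05,0.05,0.05,0.05,0.05,0.05]}}

```text
t: 7.82
eef_pos: [0.5351, -0.101, 0.0506]
tcp_rot: [-0.533, -0.464, 0.534, -0.464]
force: [-0.5, -0.1, -0.3]
grip_width: 0.0501
```

```bash
python3 -c "
from h import *;st()
a=snapshot('top');b=snapshot('side')
A=cv2.resize(a[130:225,195:400],(800,371),interpolation=cv2.INTER_CUBIC);B=cv2.resize(b[150:260,230:370],(290,228))
A[:228,510:]=B
cv2.imwrite('pics/m1.png',A[:,:,::-1]);
import sys
try: measure(a)
except Exception as e: print(e)"
```

```text
t 7.825 u,v mm [[   5.  -108.4]] tip z 0.0286 ytool ang -7.98 xtool [-0.    -0.001 -1.   ] F [-0.5 -0.1 -0.3] w 0.05
ledge [(557, 96, 317, 118, -8.0)] [(557, 96, 319, 121, -8.1)]
plates [(565, 159, 102, 82, -8.1)]
dark [(530, 14, 25, 25, -89.3), (540, -120, 263, 135, -89.3)]
```

View pics/m1.png

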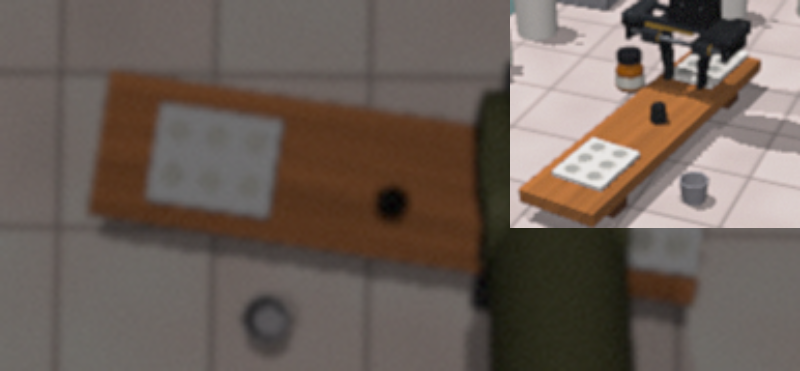

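The plate has moved as expected: its outer end is now about level with the ledge end at (700,260). That fits contact at TCP v ≈ -70, so about 44 mm remains.

Emit:
{"name": "carry_out", "arguments": {"offset": [[0,0,0.006],[0,0,0.007],[0,0,0.007],[0,0,0.007],[0,0,0.006],[0,0,0.005],[0,0,0.003],[0,0,0.002],[0,0,0]], "turn": [[0,0,0],[0,0,0],[0,0,0],[0,0,0],[0,0,0],[0,0,0],[0,0,0],[0,0,0],[0,0,0]], "jaw": [0.05,0.05,0.05,0.05,0.05,0.05,0.05,0.05,0.05]}}

```text
t: 9.05
eef_pos: [0.5293, -0.1426, 0.0506]
tcp_rot: [-0.533, -0.464, 0.533, -0.464]
force: [-0.1, 0.6, 0.1]
grip_width: 0.0495
```

Emit:
{"name": "carry_out", "arguments": {"offset": [[0,0,-0.01],[0,0,-0.02],[0,0,-0.03],[0,0,-0.03],[-0.03,0,0],[-0.04,0,0],[0,0,-0.03],[0,0,-0.04],[0,0,-0.05],[0,0,0]], "turn": [[0,0,0],[0,0,0],[0,0,0],[0,0,0],[0,0,0],[0,0,0],[0,0,0],[0,0,0],[0,0,0],[0,0,0]], "jaw": [0.05,0.05,0.05,0.05,0.05,0.05,0.05,0.05,0.05,0.05]}}

```text
t: 10.3
eef_pos: [0.5579, 0.072, 0.1211]
tcp_rot: [0.532, 0.467, -0.53, 0.466]
force: [-0.6, -0.7, -0.2]
grip_width: 0.0498
```

```bash
python3 -c "
from h import *;st()
a=snapshot('top')
cv2.imwrite('pics/m2.png',cv2.resize(a[130:225,195:400,::-1],(800,371),interpolation=cv2.INTER_CUBIC))"
```

```text
t 10.3 u,v mm [[ 3.8 66.1]] tip z 0.0991 ytool ang -7.41 xtool [ 0.001  0.003 -1.   ] F [-0.6 -0.7 -0.2] w 0.05
```

View pics/m2.png

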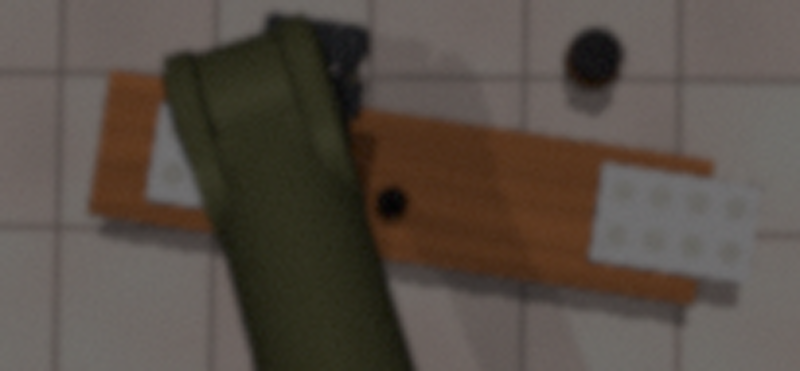

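The long plate now overhangs, with corners near (605,162), (760,187), (750,280) and (590,258). I'll measure it.

```bash
cat >> h.py <<'E'
def plate(im,x0,x1,y0=140,y1=215):
    hsv=cv2.cvtColor(im,cv2.COLOR_RGB2HSV).astype(int)
    m=np.zeros(hsv.shape[:2],np.uint8); m[y0:y1,x0:x1]=((hsv[...,1]<16)&(hsv[...,2]>84))[y0:y1,x0:x1]
    m=cv2.morphologyEx(cv2.morphologyEx(m,cv2.MORPH_CLOSE,np.ones((5,5))),cv2.MORPH_OPEN,np.ones((7,7)))
    for c in cv2.findContours(m,cv2.RETR_EXTERNAL,cv2.CHAIN_APPROX_NONE)[0]:
        if cv2.contourArea(c)>300:
            r=rects((cv2.drawContours(np.zeros_like(m),[c],-1,1,-1)),.058,300)[0]; print("plate",r,"uv",(ledge(np.array(r[:2])/1000)*1000).round(1))
E
python3 -c "
from h import *;a=snapshot('top')
h=cv2.cvtColor(a,cv2.COLOR_RGB2HSV);print(h[188,364],h[188,385],h[188,392:402].tolist())
plate(a,335,400)
P=np.array([[605,162],[590,258],[760,187],[750,280]])*[205/800,95/371]+[195,130]
print((ledge(ray(P,.058))*1000).round())"
```

```text
[  0   2 109] [150   2 109] [[9, 24, 107], [13, 22, 106], [15, 24, 106], [18, 24, 106], [10, 21, 107], [11, 19, 106], [11, 19, 107], [8, 19, 107], [10, 21, 109], [10, 21, 107]]
plate (548, -234, 161, 149, 0.2) uv [[  36.1 -238.3]]
[[  43. -162.]
 [ -36. -161.]
 [  42. -289.]
 [ -34. -292.]]
```

Inner edge is at v ≈ -161 and outer at ≈ -291, so the overhang is about 41/130, and the plate is square. Now the short plate: descend here (v ≈ 67), then push along -z.

Emit:
{"name": "carry_out", "arguments": {"offset": [[0.02,-0.005,0],[0.02,0,0],[0.015,0,0],[0.01,0,0],[0.004,0,0],[0,0,0],[0,0,0]], "turn": [[0,0,0],[0,0,0],[0,0,0],[0,0,0],[0,0,0],[0,0,0],[0,0,0]], "jaw": [0.05,0.05,0.05,0.05,0.05,0.05,0.05]}}

```text
t: 11.28
eef_pos: [0.5538, 0.0665, 0.0522]
tcp_rot: [0.534, 0.464, -0.533, 0.465]
force: [0.4, 0.7, 0.9]
grip_width: 0.0504
```

```bash
python3 -c "
from h import *;st()"
```

```text
t 11.275 u,v mm [[ 0.6 60.1]] tip z 0.0302 ytool ang -7.9 xtool [ 0.001  0.    -1.   ] F [0.4 0.7 0.9] w 0.05
```

Emit:
{"name": "carry_out", "arguments": {"offset": [[0,0,-0.01],[0,0,-0.01],[0,0,-0.006],[0,0,-0.006],[0,0,-0.006],[0,0,-0.007],[0,0,-0.007],[0,0,-0.007],[0,0,-0.007],[0,0,-0.007]], "turn": [[0,0,0],[0,0,0],[0,0,0],[0,0,0],[0,0,0],[0,0,0],[0,0,0],[0,0,0],[0,0,0],[0,0,0]], "jaw": [0.05,0.05,0.05,0.05,0.05,0.05,0.05,0.05,0.05,0.05]}}

```text
t: 12.52
eef_pos: [0.5634, 0.139, 0.0516]
tcp_rot: [-0.533, -0.464, 0.533, -0.464]
force: [0.1, -0.6, 0.8]
grip_width: 0.05
```

Emit:
{"name": "carry_out", "arguments": {"offset": [[0,0,-0.007],[0,0,-0.007],[0,0,-0.007],[0,0,-0.007],[0,0,-0.006],[0,0,-0.003],[0,0,-0.001],[0,0,0],[0,0,0]], "turn": [[0,0,0],[0,0,0],[0,0,0],[0,0,0],[0,0,0],[0,0,0],[0,0,0],[0,0,0],[0,0,0]], "jaw": [0.05,0.05,0.05,0.05,0.05,0.05,0.05,0.05,0.05]}}

```text
t: 13.65
eef_pos: [0.5685, 0.1763, 0.0517]
tcp_rot: [0.533, 0.464, -0.533, 0.464]
force: [0.6, -0.1, 0.5]
grip_width: 0.0501
```

```bash
python3 -c "
from h import *;st()"
```

```text
t 13.65 u,v mm [[  0.  170.9]] tip z 0.0297 ytool ang -7.91 xtool [ 0.  0. -1.] F [ 0.6 -0.1  0.5] w 0.05
```

Now at v = 171, against a target of about 173. I'll add 2 mm, back off, lift, and move toward the robot's right to clear the view.

Emit:
{"name": "carry_out", "arguments": {"offset": [[0,0,-0.002],[0,0,0],[0,0,0.01],[0,0,0.03],[0,0,0.03],[-0.04,0,0.01],[-0.06,0,0],[-0.06,0,0],[-0.06,0,0],[-0.04,0,0]], "turn": [[0,0,0],[0,0,0],[0,0,0],[0,0,0],[0,0,0],[0,0,0],[0,0,0],[0,0,0],[0,0,0],[0,0,0]], "jaw": [0.05,0.05,0.05,0.05,0.05,0.05,0.05,0.05,0.05,0.05]}}

```text
t: 14.9
eef_pos: [0.5582, 0.0986, 0.3148]
tcp_rot: [0.534, 0.463, -0.533, 0.465]
force: [0.3, 0.4, -0.4]
grip_width: 0.05
```

Emit:
{"name": "carry_out", "arguments": {"offset": [[0,-0.015,0.06],[0,-0.015,0.06],[0,-0.015,0.06],[0,-0.015,0.06],[0,-0.015,0.06],[0,-0.015,0.06],[0,-0.015,0.06],[0,-0.015,0.06],[0,-0.015,0.06],[0,0,0]], "turn": [[0,0,0],[0,0,0],[0,0,0],[0,0,0],[0,0,0],[0,0,0],[0,0,0],[0,0,0],[0,0,0],[0,0,0]], "jaw": [0.05,0.05,0.05,0.05,0.05,0.05,0.05,0.05,0.05,0.05]}}

```text
t: 16.15
eef_pos: [0.3449, -0.4225, 0.3104]
tcp_rot: [-0.535, -0.462, 0.536, -0.461]
force: [0.2, 0.9, 0.2]
grip_width: 0.0497
```

```bash
python3 -c "
from h import *;st()
a=snapshot('top');b=snapshot('side')
A=cv2.resize(a[125:225,190:405],(790,367),interpolation=cv2.INTER_CUBIC);B=cv2.resize(b[160:275,200:390],(380,230))
D=np.zeros((600,790,3),np.uint8);D[:367]=A;D[369:599,:380]=B
cv2.imwrite('pics/m3.png',D[:,:,::-1]);cv2.imwrite('pics/final_top.png',a[:,:,::-1]);measure(a)"
```

```text
t 16.15 u,v mm [[-139.1 -452.9]] tip z 0.2884 ytool ang -8.5 xtool [-0.002 -0.    -1.   ] F [0.2 0.9 0.2] w 0.05
ledge [(545, 7, 495, 119, -7.8)] [(544, 8, 498, 121, -7.9)]
plates [(520, -194, 89, 84, -6.8), (565, 159, 102, 82, -8.3)]
dark [(530, 14, 25, 25, -89.3), (648, -147, 48, 41, -89.5)]
```

View pics/m3.png

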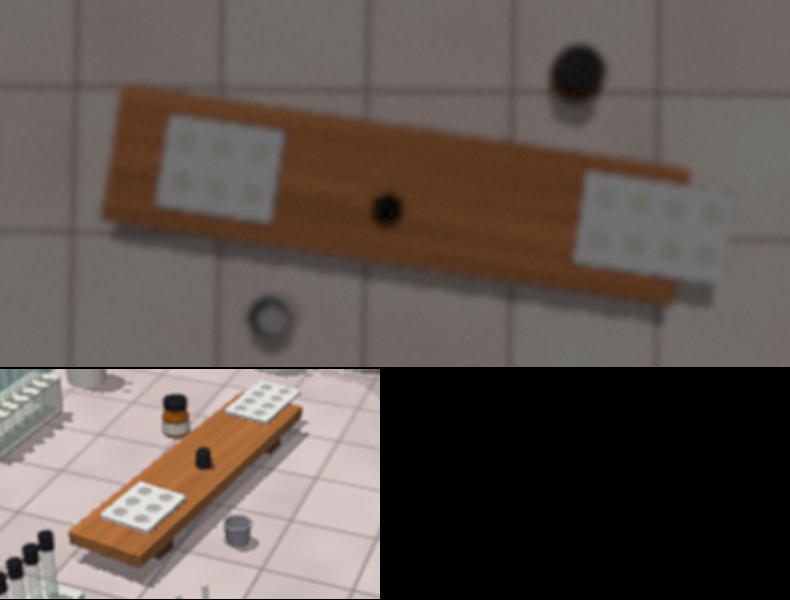

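The long plate is good, but the short plate, at (220,168), has not moved, so the fingers passed just over it at TCP z 0.052. The true tips must therefore be about 6–7 mm above the TCP. I'll redo the push with the TCP at 0.047.

Emit:
{"name": "carry_out", "arguments": {"offset": [[0,0.015,-0.058],[0,0.015,-0.058],[0,0.015,-0.058],[0,0.015,-0.058],[0,0.015,-0.058],[0,0.015,-0.058],[0,0.016,-0.058],[0,0.016,-0.056],[0,0.016,-0.056],[0,0,0]], "turn": [[0,0,0],[0,0,0],[0,0,0],[0,0,0],[0,0,0],[0,0,0],[0,0,0],[0,0,0],[0,0,0],[0,0,0]], "jaw": [0.05,0.05,0.05,0.05,0.05,0.05,0.05,0.05,0.05,0.05]}}

```text
t: 17.5
eef_pos: [0.5568, 0.0852, 0.3116]
tcp_rot: [0.531, 0.469, -0.529, 0.467]
force: [0.5, -0.7, -0.3]
grip_width: 0.0503
```

Emit:
{"name": "carry_out", "arguments": {"offset": [[0.05,0,0],[0.05,0,0],[0.05,0,0],[0.04,0,0],[0,0,0],[0,0,0],[0,0,0]], "turn": [[0,0,0],[0,0,0],[0,0,0],[0,0,0],[0,0,0],[0,0,0],[0,0,0]], "jaw": [0.05,0.05,0.05,0.05,0.05,0.05,0.05]}}

```text
t: 18.38
eef_pos: [0.5592, 0.0771, 0.124]
tcp_rot: [0.534, 0.463, -0.532, 0.465]
force: [-0.4, -0.0, -0.7]
grip_width: 0.0501
```

```bash
python3 -c "
from h import *;st();print(observe()['eef_pos'])"
```

```text
t 18.375 u,v mm [[ 4.4 71.4]] tip z 0.102 ytool ang -7.9 xtool [ 0.004 -0.    -1.   ] F [-0.4 -0.  -0.7] w 0.05
[0.55921113 0.07714947 0.12399168]
```

Emit:
{"name": "carry_out", "arguments": {"offset": [[0.03,-0.003,0.006],[0.02,0,0],[0.01,0,0],[0.008,0,0],[0.004,0,0],[0.002,0,0],[0,0,0],[0,0,0],[0,0,0]], "turn": [[0,0,0],[0,0,0],[0,0,0],[0,0,0],[0,0,0],[0,0,0],[0,0,0],[0,0,0],[0,0,0]], "jaw": [0.05,0.05,0.05,0.05,0.05,0.05,0.05,0.05,0.05]}}

```text
t: 19.5
eef_pos: [0.5542, 0.0712, 0.0479]
tcp_rot: [0.533, 0.464, -0.533, 0.464]
force: [0.4, 0.2, 0.2]
grip_width: 0.0503
```

```bash
python3 -c "
from h import *;st();print(observe()['eef_pos'])"
```

```text
t 19.5 u,v mm [[ 0.2 64.9]] tip z 0.0259 ytool ang -7.91 xtool [ 0. -0. -1.] F [0.4 0.2 0.2] w 0.05
[0.55415793 0.07123998 0.04787596]
```

Emit:
{"name": "carry_out", "arguments": {"offset": [[0.001,0,-0.01],[0.0005,0,-0.006],[0,0,-0.005],[0,0,-0.006],[0,0,-0.007],[0,0,-0.007],[0,0,-0.007],[0,0,-0.007],[0,0,0],[0,0,0]], "turn": [[0,0,0],[0,0,0],[0,0,0],[0,0,0],[0,0,0],[0,0,0],[0,0,0],[0,0,0],[0,0,0],[0,0,0]], "jaw": [0.05,0.05,0.05,0.05,0.05,0.05,0.05,0.05,0.05,0.05]}}

```text
t: 20.75
eef_pos: [0.5615, 0.126, 0.0462]
tcp_rot: [0.533, 0.464, -0.533, 0.464]
force: [0.1, -0.5, 0.5]
grip_width: 0.0501
```

```bash
python3 -c "
from h import *;st();print(observe()['eef_pos'])
b=snapshot('side')
cv2.imwrite('pics/s5.png',cv2.resize(b[180:270,220:340,::-1],None,fx=5,fy=5,interpolation=cv2.INTER_CUBIC))"
```

```text
t 20.75 u,v mm [[  0.  120.1]] tip z 0.0242 ytool ang -7.89 xtool [ 0.  0. -1.] F [ 0.1 -0.5  0.5] w 0.05
[0.56153318 0.12597737 0.04615294]
```

View pics/s5.png

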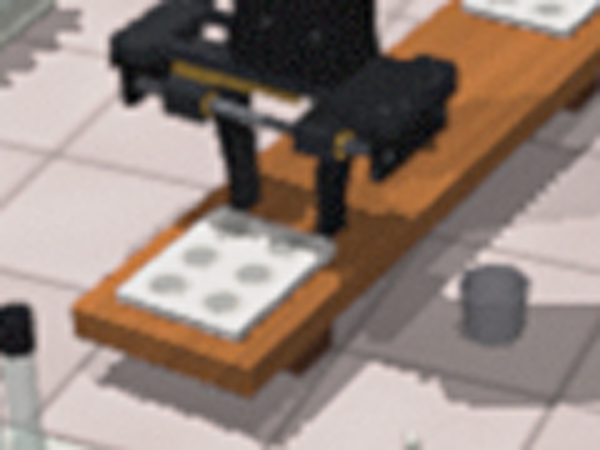

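The fingers now sit behind the plate's inner edge, and the plate has moved toward the end. It is flat and square, with about 52 mm to go.

Emit:
{"name": "carry_out", "arguments": {"offset": [[0,0,-0.006],[0,0,-0.007],[0,0,-0.007],[0,0,-0.007],[0,0,-0.007],[0,0,-0.007],[0,0,-0.006],[0,0,-0.003],[0,0,-0.002],[0,0,0]], "turn": [[0,0,0],[0,0,0],[0,0,0],[0,0,0],[0,0,0],[0,0,0],[0,0,0],[0,0,0],[0,0,0],[0,0,0]], "jaw": [0.05,0.05,0.05,0.05,0.05,0.05,0.05,0.05,0.05,0.05]}}

```text
t: 22.05
eef_pos: [0.5688, 0.1774, 0.0462]
tcp_rot: [0.533, 0.464, -0.533, 0.464]
force: [-0.3, -1.0, -0.7]
grip_width: 0.05
```

Emit:
{"name": "carry_out", "arguments": {"offset": [[0,0,0.01],[0,0,0.03],[0,0,0.03],[-0.04,0,0.01],[-0.06,0,0],[-0.06,0,0],[-0.06,0,0],[-0.04,0,0],[0,0,0],[0,0,0]], "turn": [[0,0,0],[0,0,0],[0,0,0],[0,0,0],[0,0,0],[0,0,0],[0,0,0],[0,0,0],[0,0,0],[0,0,0]], "jaw": [0.05,0.05,0.05,0.05,0.05,0.05,0.05,0.05,0.05,0.05]}}

```text
t: 23.3
eef_pos: [0.5573, 0.0973, 0.3054]
tcp_rot: [-0.533, -0.464, 0.534, -0.464]
force: [-1.2, -0.6, -0.7]
grip_width: 0.0498
```

Emit:
{"name": "carry_out", "arguments": {"offset": [[0,-0.015,0.058],[0,-0.015,0.058],[0,-0.015,0.058],[0,-0.015,0.058],[0,-0.015,0.058],[0,-0.015,0.058],[0,-0.015,0.058],[0,-0.015,0.058],[0,-0.015,0.058],[0,0,0]], "turn": [[0,0,0],[0,0,0],[0,0,0],[0,0,0],[0,0,0],[0,0,0],[0,0,0],[0,0,0],[0,0,0],[0,0,0]], "jaw": [0.05,0.05,0.05,0.05,0.05,0.05,0.05,0.05,0.05,0.05]}}

```text
t: 24.55
eef_pos: [0.3472, -0.4049, 0.3032]
tcp_rot: [-0.535, -0.463, 0.536, -0.46]
force: [1.0, 0.3, -0.3]
grip_width: 0.0501
```

```bash
python3 -c "
from h import *;st()
a=snapshot('top');b=snapshot('side')
A=cv2.resize(a[125:225,190:405],(790,367),interpolation=cv2.INTER_CUBIC);B=cv2.resize(b[160:275,200:390],(380,230))
D=np.zeros((600,790,3),np.uint8);D[:367]=A;D[369:599,:380]=B
cv2.imwrite('pics/m4.png',D[:,:,::-1]);cv2.imwrite('pics/final_top.png',a[:,:,::-1]);measure(a)
print(ray([[264,214]],0))"
```

```text
t 24.55 u,v mm [[-139.3 -435.2]] tip z 0.2812 ytool ang -8.49 xtool [-0.004  0.002 -1.   ] F [ 1.   0.3 -0.3] w 0.05
ledge [(544, 7, 496, 119, -8.0)] [(544, 8, 498, 121, -7.9)]
plates [(520, -194, 90, 83, -8.1), (573, 221, 82, 64, 82.3)]
dark [(530, 14, 25, 25, -89.3), (648, -147, 48, 41, -89.5)]
[[0.42759263 0.11686637]]
```

View pics/m4.png

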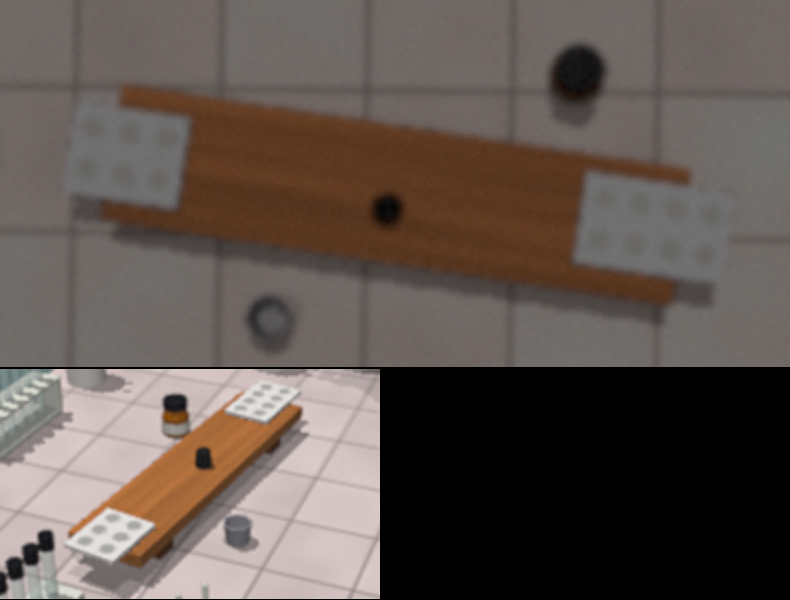

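Both plates overhang by about a third: the short plate by roughly 34 of 100 mm (corners near (80,97) and (190,117)) and the long plate by roughly 40 of 130 mm. Both are flat and square, and the stopper, jar and crucible are where they were. Handing in.

```bash
python3 -c "
from plant import *
print(close_job())"
```

```text
the job is handed in; nothing more can be done
None
```

Both plates now overhang their nearest ledge ends by about a third, and the job is handed in at about 25 s. I pushed each one along the ledge on its inner end face with two spread fingers, without pinching or lifting.

**Final checks:**
- **Long plate:** it overhangs about 40 of 130 mm at the -y end.
- **Short plate:** it overhangs about 34 of 100 mm at the +y end.
- **Squareness:** both lie flat and within about 1° of the ledge, as far as the pictures show.
- **Other objects:** the measured positions of the stopper and jar did not change. The crucible looked unmoved in the last pictures. I did not check the rack, beaker, pot and bottle again at the end, but the arm stayed well above them.
- **Forces:** every reading I took stayed at noise level, about 1.5 N or less.

**Disagreements:**
- **Fingertip height:** the fingertips were higher than `tcp_to_tips` (22 mm ahead of the TCP) says. The pictures put them at about TCP height. The missed push suggests they were 6–7 mm above it.
- **Missed first push:** because of that, the first push on the short plate passed just over it without moving it. I lowered the tool about 5 mm and pushed again, and that one worked.

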